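# Set the stock tags of the tube racks

## Task

Behind each hinged tag on the stock board stands a tube rack. With the fingertips, gently push over whichever tags are wrong, so that in the end every full rack (a tube in every hole) has its tag leaning towards the rack, ring face up, and every rack with open holes has its tag leaning away from the rack, bar face up, each tag resting fully on its stop. Do not move or lift the racks or the jar, beaker and tip box beside the board.

Things in the scene. Friction and masses are not known exactly. Their poses are not given: they have to be found in the camera images.
- board: Grey stock board fixed to the bench, 10 mm thick, 470 mm (y) long. Origin on the bench top under the middle of the tag row; x points from the tag row to the rack row (roughly away from the robot, turned up to 14 deg), z up. Plate spans x -60..190 mm. Four places at y = -165, -55, 55, 165 mm: each has a tag stand at x = 0 and a tube rack at x = 125 mm.
- stand_a: Fixed grey stand of one tag, 40 (x) x 68 (y) mm, origin at the centre of its underside on the board (10 mm above the bench), axes as the board's. Hinge pin along y at z = 30 mm; ears and stop bars end at z = 40 mm, above that is only the tag. The stands are in any order on the four places; a stand's rack is the nearest one, 125 mm along its +x.
- tag_a (a joint): Lean (rad) of the white tag on stand_a, a plate 50 mm wide (y), 4 mm thick, free edge 50 mm from the hinge. 0 upright; +0.70 (stop): leans to its rack, ring on its upper face (full); -0.70 (stop): leans away from its rack, towards the robot, bar on its upper face (reorder). 60 g, turns freely: under 1 N at the edge moves it; past upright it falls to the stop by itself.
- tag_a_edge (a point): Middle of the free top edge of the tag on stand_a. With the tag at a stop it is 32 mm beside and 38 mm above the hinge, overhanging the stand. Pushed on after it has reached its stop, the tag is rigid. z of this frame points along the tag away from the hinge.
- stand_b: Fixed grey stand of one tag, 40 (x) x 68 (y) mm, origin at the centre of its underside on the board (10 mm above the bench), axes as the board's. Hinge pin along y at z = 30 mm; ears and stop bars end at z = 40 mm, above that is only the tag. The stands are in any order on the four places; a stand's rack is the nearest one, 125 mm along its +x.
- tag_b (a joint): Lean (rad) of the white tag on stand_b, a plate 50 mm wide (y), 4 mm thick, free edge 50 mm from the hinge. 0 upright; +0.70 (stop): leans to its rack, ring on its upper face (full); -0.70 (stop): leans away from its rack, towards the robot, bar on its upper face (reorder). 60 g, turns freely: under 1 N at the edge moves it; past upright it falls to the stop by itself.
- tag_b_edge (a point): Middle of the free top edge of the tag on stand_b. With the tag at a stop it is 32 mm beside and 38 mm above the hinge, overhanging the stand. Pushed on after it has reached its stop, the tag is rigid. z of this frame points along the tag away from the hinge.
- stand_c: Fixed grey stand of one tag, 40 (x) x 68 (y) mm, origin at the centre of its underside on the board (10 mm above the bench), axes as the board's. Hinge pin along y at z = 30 mm; ears and stop bars end at z = 40 mm, above that is only the tag. The stands are in any order on the four places; a stand's rack is the nearest one, 125 mm along its +x.
- tag_c (a joint): Lean (rad) of the white tag on stand_c, a plate 50 mm wide (y), 4 mm thick, free edge 50 mm from the hinge. 0 upright; +0.70 (stop): leans to its rack, ring on its upper face (full); -0.70 (stop): leans away from its rack, towards the robot, bar on its upper face (reorder). 60 g, turns freely: under 1 N at the edge moves it; past upright it falls to the stop by itself.
- tag_c_edge (a point): Middle of the free top edge of the tag on stand_c. With the tag at a stop it is 32 mm beside and 38 mm above the hinge, overhanging the stand. Pushed on after it has reached its stop, the tag is rigid. z of this frame points along the tag away from the hinge.
- stand_d: Fixed grey stand of one tag, 40 (x) x 68 (y) mm, origin at the centre of its underside on the board (10 mm above the bench), axes as the board's. Hinge pin along y at z = 30 mm; ears and stop bars end at z = 40 mm, above that is only the tag. The stands are in any order on the four places; a stand's rack is the nearest one, 125 mm along its +x.
- tag_d (a joint): Lean (rad) of the white tag on stand_d, a plate 50 mm wide (y), 4 mm thick, free edge 50 mm from the hinge. 0 upright; +0.70 (stop): leans to its rack, ring on its upper face (full); -0.70 (stop): leans away from its rack, towards the robot, bar on its upper face (reorder). 60 g, turns freely: under 1 N at the edge moves it; past upright it falls to the stop by itself.
- tag_d_edge (a point): Middle of the free top edge of the tag on stand_d. With the tag at a stop it is 32 mm beside and 38 mm above the hinge, overhanging the stand. Pushed on after it has reached its stop, the tag is rigid. z of this frame points along the tag away from the hinge.
- rack_full_1: White tube rack, 50 (x) x 88 (y) x 42 mm, with 2 x 4 holes; tubes in it carry red caps whose tops are 60 mm above the rack's underside. Loose, 0.2 to 0.5 kg. Origin at the centre of the underside, on the board; x axis about along the board's x. Full: all 8 holes hold a tube.
- rack_full_2: White tube rack, 50 (x) x 88 (y) x 42 mm, with 2 x 4 holes; tubes in it carry red caps whose tops are 60 mm above the rack's underside. Loose, 0.2 to 0.5 kg. Origin at the centre of the underside, on the board; x axis about along the board's x. Full: all 8 holes hold a tube.
- rack_part: White tube rack, 50 (x) x 88 (y) x 42 mm, with 2 x 4 holes; tubes in it carry red caps whose tops are 60 mm above the rack's underside. Loose, 0.2 to 0.5 kg. Origin at the centre of the underside, on the board; x axis about along the board's x. Not full: 4 of the 8 holes hold a tube, 4 are open.
- rack_empty: White tube rack, 50 (x) x 88 (y) x 42 mm, with 2 x 4 holes; tubes in it carry red caps whose tops are 60 mm above the rack's underside. Loose, 0.2 to 0.5 kg. Origin at the centre of the underside, on the board; x axis about along the board's x. Not full: no tubes, 8 open holes.
- jar: Bystander: capped amber glass jar, 48 mm across, 75 mm high, loose on the bench beside the board (+y side); origin at the centre of its underside.
- beaker: Bystander: open glass beaker, 60 mm across, 75 mm high, loose on the bench beside the board (-y side); origin at the centre of its underside.
- tip_box: Bystander: white pipette-tip box with clear lid, 85 x 120 x 55 mm, loose on the bench beyond the beaker (-y side); origin at the centre of its underside.
Things that resemble listed ones, but are neither listed nor needed, are in the scene too. What is shaped like the rack_full_2 but yellow is not meant.

How it is judged:
At the end, for the whole second after the job is handed in: All four tags agree with the rack behind them: joint above +0.55 rad (leaning to the rack) at the two full racks, below -0.55 rad (leaning away) at the part-filled and the empty rack ((((horizontal distance between stand_a and rack_full_1 below 0.145 m or horizontal distance between stand_a and rack_full_2 below 0.145 m) and value of joint tag_a above 0.55 rad) or ((horizontal distance between stand_a and rack_part below 0.145 m or horizontal distance between stand_a and rack_empty below 0.145 m) and value of joint tag_a below -0.55 rad)) and (((horizontal distance between stand_b and rack_full_1 below 0.145 m or horizontal distance between stand_b and rack_full_2 below 0.145 m) and value of joint tag_b above 0.55 rad) or ((horizontal distance between stand_b and rack_part below 0.145 m or horizontal distance between stand_b and rack_empty below 0.145 m) and value of joint tag_b below -0.55 rad)) and (((horizontal distance between stand_c and rack_full_1 below 0.145 m or horizontal distance between stand_c and rack_full_2 below 0.145 m) and value of joint tag_c above 0.55 rad) or ((horizontal distance between stand_c and rack_part below 0.145 m or horizontal distance between stand_c and rack_empty below 0.145 m) and value of joint tag_c below -0.55 rad)) and (((horizontal distance between stand_d and rack_full_1 below 0.145 m or horizontal distance between stand_d and rack_full_2 below 0.145 m) and value of joint tag_d above 0.55 rad) or ((horizontal distance between stand_d and rack_part below 0.145 m or horizontal distance between stand_d and rack_empty below 0.145 m) and value of joint tag_d below -0.55 rad))); the robot touches nothing.
It fails at once if a tube rack is moved by more than 15 mm, lifted or tipped ((distance of rack_full_1 from where it was at the start of the episode above 0.015 m or angle between rack_full_1's own z axis and vertical above 0.25 rad) or (distance of rack_full_2 from where it was at the start of the episode above 0.015 m or angle between rack_full_2's own z axis and vertical above 0.25 rad) or (distance of rack_part from where it was at the start of the episode above 0.015 m or angle between rack_part's own z axis and vertical above 0.25 rad) or (distance of rack_empty from where it was at the start of the episode above 0.015 m or angle between rack_empty's own z axis and vertical above 0.25 rad)).
It fails at once if the jar, beaker or tip box is moved by more than 15 mm, lifted or tipped ((distance of jar from where it was at the start of the episode above 0.015 m or angle between jar's own z axis and vertical above 0.25 rad) or (distance of beaker from where it was at the start of the episode above 0.015 m or angle between beaker's own z axis and vertical above 0.25 rad) or (distance of tip_box from where it was at the start of the episode above 0.015 m or angle between tip_box's own z axis and vertical above 0.25 rad)).
It fails at once if a tag is pinched or pushed hard (over 20 N between the fingers and a tag) (contact force between the fingers and tag_a above 20 N or contact force between the fingers and tag_b above 20 N or contact force between the fingers and tag_c above 20 N or contact force between the fingers and tag_d above 20 N).
It also fails if it takes over 53 s, if anything falls off the work surface, if the arm or the gripper's body presses on something with over 40 N, if the wrist force passes 120 N, or if a joint passes its speed limit or range.

## Robot

A 6-joint arm with a two-finger parallel gripper is mounted at the origin on the work surface. World frame = base frame: x ahead of the robot, y to its left, z up, the work surface at z = 0. Lengths are in m, angles in rad, forces in N, time in s.
With the tool pointing down it reaches from about 0.25 to 0.775 m from the base axis. Payload 4 kg.
Tool frame: the origin (TCP) lies on the centre line of the jaws, within the pads' length; the fingertips stand 8 mm ahead of it and the grasp point (between the pads) lies 11 mm behind it; z points along the fingers, y is the direction in which the jaws open and shut (so a half turn about z gives the same grasp; the last joint's range is limited). The gripper opens to 94 mm and grips with 3 to 60 N. Pads are 16 mm wide; open, the fingers measure 119 mm over their backs; the gripper's body (75 mm by 177 mm) begins 78 mm behind the grasp point.
Start: joints at [-1.305, 0.087, 1.371, -0, 1.684, -0.103], TCP at [0.198, -0.513, 0.214] pointing down, gripper open.
Joint ranges: [-3.1, 3.1], [-0.76, 2.03], [0.27, 2.55], [-1.08, 4.22], [0.17, 2.65], [-2.57, 2.57]. Speed limits (rad/s): [2.79, 2.79, 3.14, 3.14, 3.14, 3.14].

## Interface

Orientations are given as [roll, pitch, yaw] about the fixed x, y, z axes, in that order (R = Rz(yaw) Ry(pitch) Rx(roll)).
In Python, from bench import robot gives the robot as it stands.
- The arm moves only by the shell command python3 -m crank 'ROWS' [OPENING]. ROWS is JSON, a list of rows, each a list of 4 numbers: the shift along the tool's x, y, z scaled (see below), then the turn about the tool's z scaled (see below). A call has exactly 10 rows; each row shifts and turns the commanded pose from where the row before left it, along the tool's axes as they then stand; what a row does not reach is not made up. The controller multiplies each number of a shift by 0.2 m and each number of a turn by pi/2 rad. A row lasts 1/8 s, in which the tool goes at most 62.5 mm and 10.7 degrees, less where a joint would pass 70% of its speed; a pose out of reach is approached as far as the arm can. A call with a number of a shift or a turn outside -1 to 1 is refused whole. A call with a gripper value outside its range is refused whole. OPENING is the gripper command: -1 is fully open, 1 is shut, values between are in proportion, set as the call begins (- or left out, the last holds). The fingers move at their own pace and stop on an object; the grip force is fixed at half the most. Time passes only in rows, so rows that do not move let the fingers close, or fill a call up. It gives the time, the measured TCP pose, the force and the opening at its end, in the units of the state.
- robot.get_obs(): the state, without advancing time (a new reading comes with each control period).
- robot.snapshot(name): name is "scene" or "top" or "wrist"; returns (picture, depth): 384x512x3 uint8, red, green, blue; 384x512 float32, m along the optical axis (not along the pixel's ray), 0 where there is no reading.
- robot.camera_params(name): a dict with "fx", "fy", "cx", "cy" (pixels), "world_from_camera" (4x4, takes a point from camera to world coordinates). Camera axes: x right, y down, z forward; pixel columns grow to the right and rows downward; lengths in m; the calibration is good to about 2 mm. The wrist camera is an equidistant fisheye: a pixel r from the principal point sees the ray r / f radians off the axis. A picture is of the moment at which its call begins: read the wrist's pose just before it. camera_params takes no time and is no camera call; for the wrist camera it gives the pose at the moment of the call.
- robot.close_job(): hands the job in, once; it reports no verdict.
The state is a dict: "time": time; "joint_positions": joint angles; "qvel": joint speeds; "joint_torque": joint torques, N m; "tool_pos": TCP position; "ee_rot": TCP orientation; "wrist_force": force on the tool from outside, world axes, zero at the start; "wrist_torque": the same for the moment, N m; "width": finger opening in m.
Only numpy, scipy, OpenCV 4.12 (cv2) and the standard library are available. Lean on these libraries where they do the work, as an engineer would, in place of code of your own. Each camera call takes 0.05 s, during which the arm holds its last target.

## Working session

There is one attempt and no reset: what is moved stays moved. The work goes in short steps, Python scripts to look and compute and a shell command to move; the robot and the scene stay as the last step left them, time stands still between calls to the robot, and variables do not carry over. Pictures are saved under pics/ and viewed, and the job is handed in when it is done.

```bash
mkdir -p pics; ls; python3 - <<'E'
from bench import robot
import cv2,numpy as np
print(robot.get_obs())
for n in ["scene","top"]:
    p,d=robot.snapshot(n)
    cv2.imwrite(f"pics/{n}0.png",cv2.resize(p[:,:,::-1],(800,600),interpolation=cv2.INTER_CUBIC))
    np.savez(f"{n}0.npz",p=p,d=d,**robot.camera_params(n))
    print({k:np.round(v,3) for k,v in robot.camera_params(n).items()})
E
```

```text
pics
{'time': 0.0, 'joint_positions': array([-1.30507257e+00,  8.79790627e-02,  1.37225787e+00, -1.99127066e-05,
        1.68360354e+00, -1.03085836e-01]), 'qvel': array([ 1.05238295e-03,  7.71638784e-04,  9.96214742e-04, -3.18274291e-04,
        6.43207259e-05, -1.53578216e-03]), 'joint_torque': array([ 2.26751348e-03, -3.40179420e+01, -3.02427793e+01,  7.20414030e-02,
        3.29855410e-02, -1.77439365e-04]), 'tool_pos': array([ 0.19813273, -0.51249671,  0.21228919]), 'ee_rot': array([-3.13935473e+00, -2.11621661e-04,  3.68807140e-01]), 'wrist_force': array([-0.02572477, -0.0651407 ,  0.1702342 ]), 'wrist_torque': array([-0.0138256 , -0.01519957, -0.02642343]), 'width': 0.09391109819662663}
{'fx': np.float64(430.446), 'fy': np.float64(430.446), 'cx': np.float64(248.69), 'cy': np.float64(187.276), 'world_from_camera': array([[-0.161,  0.836, -0.524,  1.298],
       [ 0.987,  0.139, -0.082,  0.076],
       [ 0.004, -0.531, -0.847,  1.231],
       [ 0.   ,  0.   ,  0.   ,  1.   ]])}
{'fx': np.float64(452.198), 'fy': np.float64(452.198), 'cx': np.float64(263.066), 'cy': np.float64(191.587), 'world_from_camera': array([[ 8.000e-03, -9.880e-01,  1.570e-01,  3.770e-01],
       [-1.000e+00, -8.000e-03,  1.000e-03, -3.200e-02],
       [ 1.000e-03, -1.570e-01, -9.880e-01,  1.522e+00],
       [ 0.000e+00,  0.000e+00,  0.000e+00,  1.000e+00]])}
```

View pics/scene0.png

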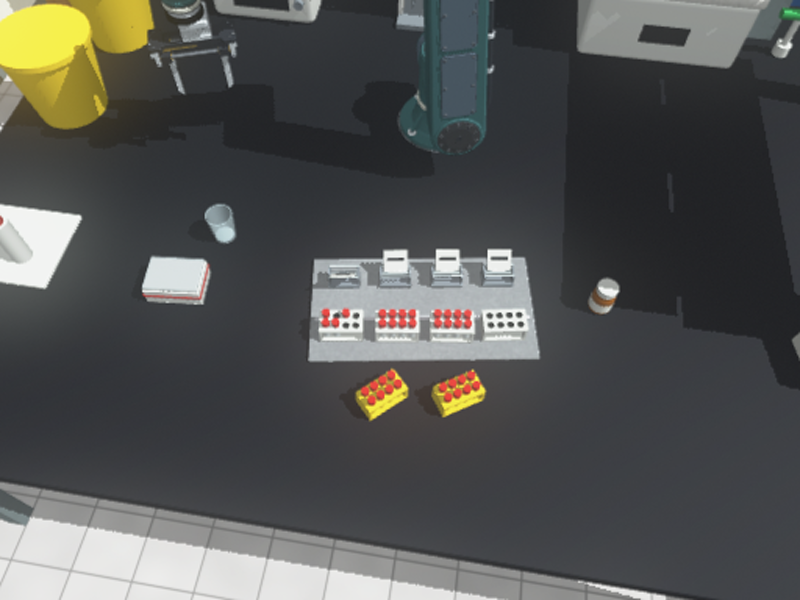

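View pics/top0.png

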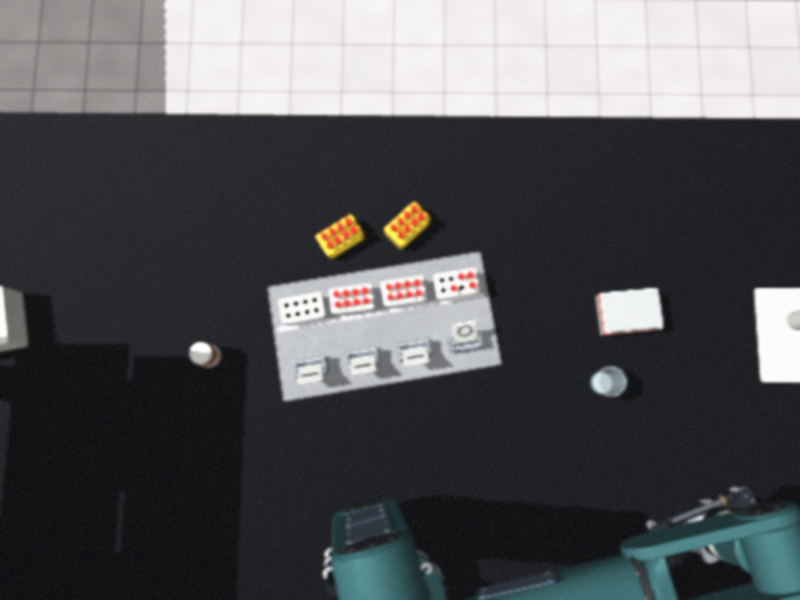

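The top view shows white racks, left to right, at (300,306) empty, (352,298) full, (404,290) full and (457,284) part-filled. The tags are bar at (310,371), bar at (363,363), bar at (415,354) and ring at (465,330). The yellow racks at (340,236) and (407,226) are decoys. Next I'll take a close crop and measure.

```bash
python3 - <<'E'
import cv2,numpy as np
z=np.load("top0.npz");p=z['p']
x0,y0=165,155
cv2.imwrite("pics/topcrop.png",cv2.resize(p[y0:y0+110,x0:x0+165,::-1],(800,533),interpolation=cv2.INTER_CUBIC))
z=np.load("scene0.npz");p=z['p']
cv2.imwrite("pics/scenecrop.png",cv2.resize(p[155:235,190:350,::-1],(800,400),interpolation=cv2.INTER_CUBIC))
E
```

```text
(no output)
```

View pics/topcrop.png

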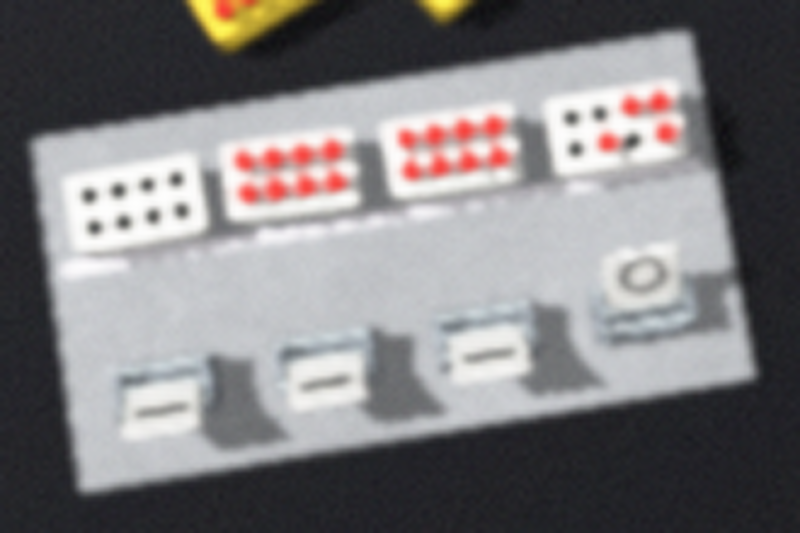

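View pics/scenecrop.png

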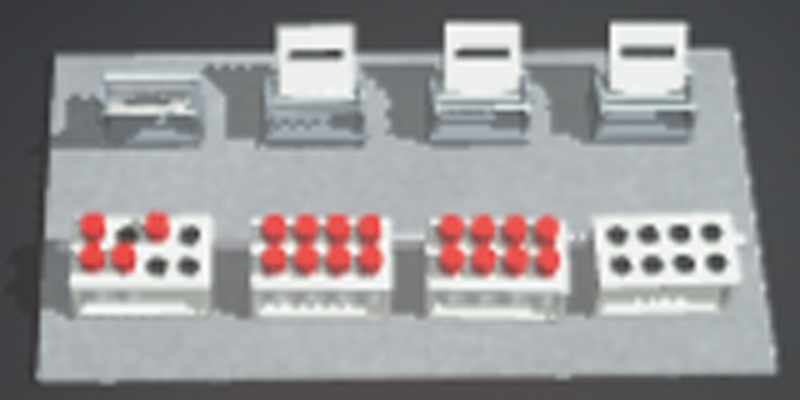

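The crop confirms it: empty rack at (135,205), full racks at (290,175) and (450,150), part-filled at (615,125). Their tags are bar, bar, bar and ring, so the two middle tags and the rightmost (-y) one are wrong. Board corners are at (32,138), (690,30), (757,378) and (80,493).

```bash
cat > h.py <<'E'
import numpy as np
def ray(z,u,v,h):
    d=np.array([(u-z['cx'])/z['fx'],(v-z['cy'])/z['fy'],1]); W=z['world_from_camera']
    d=W[:3,:3]@d; o=W[:3,3]; return o+d*(h-o[2])/d[2]
E
python3 - <<'E'
import numpy as np
from h import *
z=np.load("top0.npz");s=165/800
f=lambda u,v,h:ray(z,165+u*s-.5+.5*s,155+v*s-.5+.5*s,h)
c=[f(u,v,.01) for u,v in[(32,138),(690,30),(757,378),(80,493)]]
for a in c: print(a.round(4))
FL,FR,NR,NL=[a[:2] for a in c]
print([np.linalg.norm(a-b).round(3) for a,b in[(FL,FR),(NL,NR),(FL,NL),(FR,NR)]])
ey=(FL-FR)+(NL-NR); yaw=np.arctan2(-ey[0],ey[1]); 
ex2=(FL-NL)+(FR-NR); print(yaw,np.arctan2(ex2[1],ex2[0]))
X=np.array([np.cos(yaw),np.sin(yaw)]);Y=np.array([-X[1],X[0]])
o=(FL+FR+NR+NL)/4-.065*X
print("origin",o)
for y in(.165,.055,-.055,-.165):print(y,(o+y*Y).round(4))
# bar/ring centre on tags, height ~ .04+.019..+
for u,v in[(162,410),(325,382),(489,353),(641,275)]:
    w=f(u,v,.04+.02)[:2]-o; print("tag",w@X,w@Y)
for u,v in[(135,205),(290,175),(450,150),(615,125)]:
    w=f(u,v,.052)[:2]-o; print("rack",w@X,w@Y)
E
```

```text
[0.6443 0.2811 0.01  ]
[ 0.7254 -0.1804  0.01  ]
[ 0.4804 -0.2247  0.01  ]
[0.3984 0.2386 0.01  ]
[np.float64(0.469), np.float64(0.47), np.float64(0.25), np.float64(0.249)]
0.17457433828867597 0.17513411242661658
origin [0.49813572 0.01735084]
0.165 [0.4695 0.1798]
0.055 [0.4886 0.0715]
-0.055 [ 0.5077 -0.0368]
-0.165 [ 0.5268 -0.1451]
tag -0.016978328829124006 0.16524284562097555
tag -0.01661365910930468 0.05560461869362868
tag -0.015700644852282012 -0.055251673105732944
tag 0.01895986413638884 -0.1645180129368455
rack 0.1236316338102914 0.16445300260275444
rack 0.1265554437803728 0.05771925559599956
rack 0.12552040659231622 -0.05227876223925309
rack 0.12391589117548608 -0.1660483767075081
```

Board origin is (0.498, 0.017) with yaw 0.175, and all the marks agree within about 3 mm. I'll shut the gripper, align it to the board yaw and travel at height.

```bash
python3 -m crank '[[0,0,0,0.062],[0,0,0,0.062],[0.19,-0.127,0,0],[0.19,-0.127,0,0],[0.19,-0.127,0,0],[0.19,-0.127,0,0],[0.19,-0.127,0,0],[0.19,-0.127,0,0],[0.19,-0.127,0,0],[0,0,0,0]]' 1
cat > w.py <<'E'
from bench import robot
import numpy as np
o=np.array([0.4981,0.0174]);X=np.array([.98476,.1739]);Y=np.array([-.1739,.98476])
s=robot.get_obs();p=s['tool_pos'];r=p[:2]-o
print("t",s['time'],"board xy",(r@X).round(4),(r@Y).round(4),"z",p[2].round(4),"rpy",s['ee_rot'].round(3),"F",s['wrist_force'].round(2),"w",s['width'])
E
python3 w.py
```

```text
time: 1.35
tool_pos: [0.4309, -0.2896, 0.2128]
ee_rot: [-3.14, 0.0, 0.179]
wrist_force: [-0.2, -0.2, -0.7]
width: 0.0006
t 1.35 board xy -0.1196 -0.2906 z 0.2128 rpy [-3.14   0.     0.179] F [-0.25 -0.21 -0.65] w 0.0006108628208079469
```

```bash
python3 -m crank '[[0.18,-0.125,0,0],[0.18,-0.125,0,0],[0.18,-0.125,0,0],[0.18,-0.125,0,0],[0.18,-0.125,0,0],[0,0,0,0],[0,0,0.17,0],[0,0,0.17,0],[0,0,0.17,0],[0,0,0,0]]'; python3 w.py; python3 - <<'E'
from bench import robot
import cv2
p,d=robot.snapshot("scene")
cv2.imwrite("pics/scene1.png",cv2.resize(p[135:255,170:370,::-1],(800,480),interpolation=cv2.INTER_CUBIC))
E
```

```text
time: 2.6
tool_pos: [0.5817, -0.1385, 0.1077]
ee_rot: [-3.138, 0.008, 0.172]
wrist_force: [0.6, 0.3, 0.2]
width: 0.0006
t 2.6 board xy 0.0552 -0.1681 z 0.1077 rpy [-3.138  0.008  0.172] F [0.59 0.3  0.22] w 0.0005566966511561281
```

View pics/scene1.png

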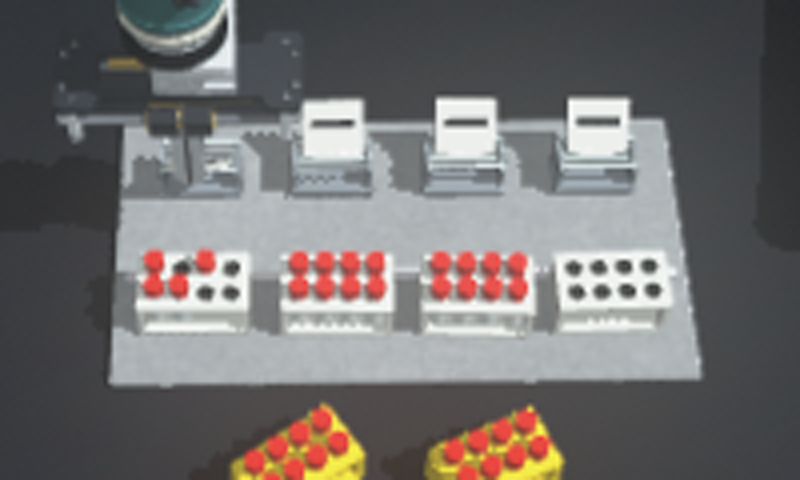

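The picture shows the closed fingers at about (195,165), beyond the -y tag and short of the part rack at (195,285). I'll shift out a little and lower.

```bash
python3 -m crank '[[0.04,0,0,0],[0,0,0,0],[0,0,0.06,0],[0,0,0.06,0],[0,0,0.06,0],[0,0,0,0],[0,0,0,0],[0,0,0,0],[0,0,0,0],[0,0,0,0]]'; python3 w.py
```

```text
time: 3.9
tool_pos: [0.5932, -0.1363, 0.0758]
ee_rot: [3.141, -0.001, 0.174]
wrist_force: [0.2, -0.2, -0.0]
width: 0.0002
t 3.9 board xy 0.0669 -0.1679 z 0.0758 rpy [ 3.141e+00 -1.000e-03  1.740e-01] F [ 0.18 -0.22 -0.03] w 0.00023302512795218716
```

```bash
python3 -m crank '[[0,0,0.025,0],[-0.05,0,0,0],[-0.05,0,0,0],[-0.05,0,0,0],[-0.05,0,0,0],[-0.05,0,0,0],[-0.05,0,0,0],[-0.05,0,0,0],[-0.04,0,0,0],[0,0,0,0]]'; python3 w.py;  python3 - <<'E'
from bench import robot
import cv2
p,d=robot.snapshot("scene")
cv2.imwrite("pics/scene2.png",cv2.resize(p[135:255,170:370,::-1],(800,480),interpolation=cv2.INTER_CUBIC))
E
```

```text
time: 5.15
tool_pos: [0.5196, -0.1495, 0.0726]
ee_rot: [3.14, -0.01, 0.174]
wrist_force: [7.2, 1.4, 1.5]
width: 0.0002
t 5.15 board xy -0.0078 -0.1681 z 0.0726 rpy [ 3.14  -0.01   0.174] F [7.18 1.36 1.49] w 0.00023630066001746123
```

View pics/scene2.png

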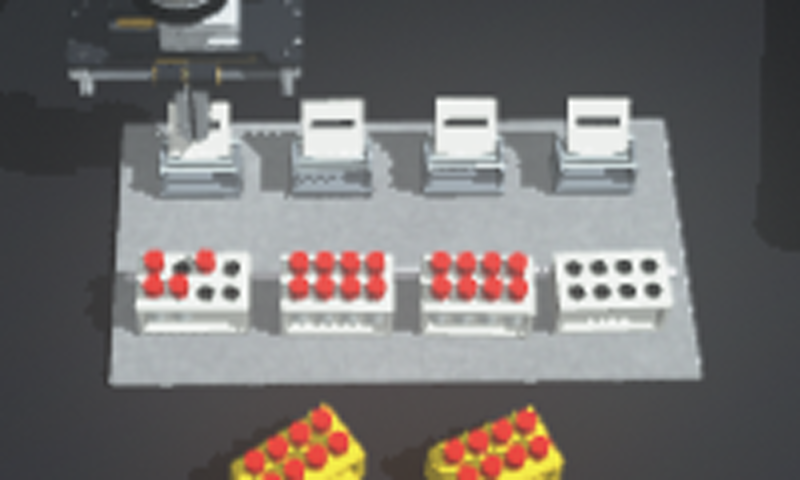

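The first tag went over; the tip is just touching it and the wrist reads 7 N, which is fine. I'll back off and push less far on the next ones.

```bash
python3 -m crank '[[0.06,0,0,0],[0.06,0,0,0],[0,0,-0.15,0],[0,0,-0.15,0],[0,0,0,0],[-0.15,-0.15,0,0],[-0.15,-0.15,0,0],[-0.15,-0.15,0,0],[-0.12,-0.11,0,0],[0,0,0,0]]'; python3 w.py;  python3 - <<'E'
from bench import robot
import cv2
p,d=robot.snapshot("scene")
cv2.imwrite("pics/scene3.png",cv2.resize(p[135:255,170:370,::-1],(800,480),interpolation=cv2.INTER_CUBIC))
E
```

```text
time: 6.45
tool_pos: [0.4063, -0.054, 0.1287]
ee_rot: [-3.141, 0.002, 0.175]
wrist_force: [-0.1, -0.1, 0.0]
width: 0.0003
t 6.45 board xy -0.1028 -0.0543 z 0.1287 rpy [-3.141e+00  2.000e-03  1.750e-01] F [-0.14 -0.11  0.  ] w 0.0003092352994513493
```

View pics/scene3.png

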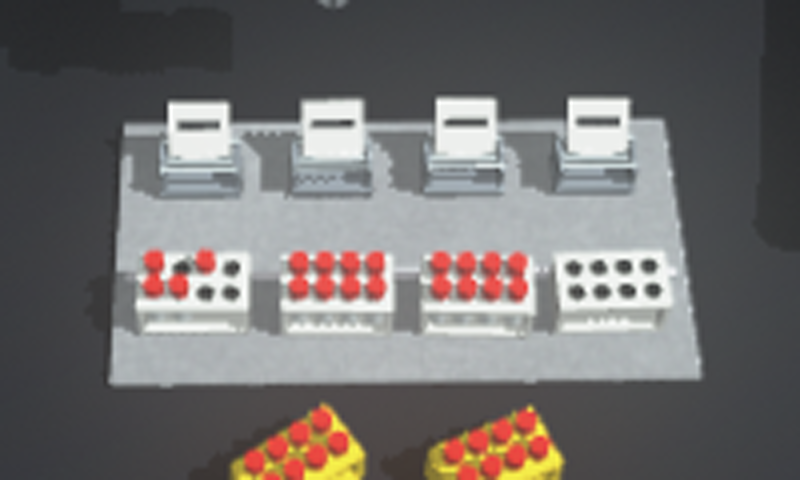

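The first tag now shows its bar at (198,125). Next is the tag at y=-0.055: lower and push +x.

```bash
python3 -m crank '[[0,0,0.1,0],[0,0,0.1,0],[0,0,0.09,0],[0,0,0,0],[0.1,0,0,0],[0.05,0,0,0],[0.05,0,0,0],[0.05,0,0,0],[0,0,0,0],[0,0,0,0]]'; python3 w.py
python3 -m crank '[[0.05,0,0,0],[0.05,0,0,0],[0.05,0,0,0],[0.05,0,0,0],[0.05,0,0,0],[0.02,0,0,0],[0,0,0,0],[-0.05,0,0,0],[-0.1,0,0,0],[-0.1,0,0,0]]'; python3 w.py;  python3 - <<'E'
from bench import robot
import cv2
p,d=robot.snapshot("scene")
cv2.imwrite("pics/scene4.png",cv2.resize(p[135:255,170:370,::-1],(800,480),interpolation=cv2.INTER_CUBIC))
E
```

```text
time: 7.75
tool_pos: [0.4571, -0.0463, 0.0724]
ee_rot: [3.142, 0.001, 0.174]
wrist_force: [0.1, 0.2, -0.6]
width: 0.0006
t 7.75 board xy -0.0514 -0.0556 z 0.0724 rpy [3.142e+00 1.000e-03 1.740e-01] F [ 0.08  0.16 -0.59] w 0.00056319246315096
time: 9.0
tool_pos: [0.4599, -0.0458, 0.0724]
ee_rot: [3.142, 0.0, 0.174]
wrist_force: [-0.3, 0.1, 0.3]
width: 0.0002
t 9.0 board xy -0.0486 -0.0556 z 0.0724 rpy [3.142 0.    0.174] F [-0.28  0.09  0.31] w 0.00020447455807581067
```

View pics/scene4.png

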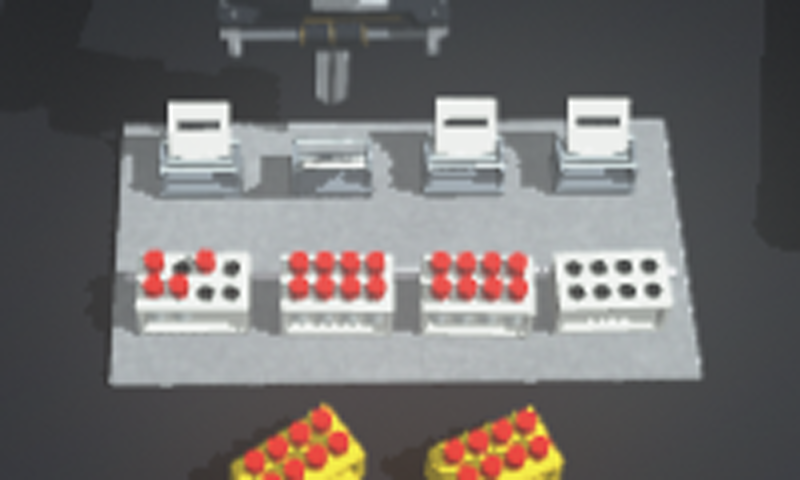

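The second tag flipped; its stand at (332,155) shows the edge leaning to the rack. Next is the third tag, one place along +y.

```bash
python3 -m crank '[[-0.1,0,0,0],[0,-0.14,0,0],[0,-0.14,0,0],[0,-0.14,0,0],[0,-0.13,0,0],[0,0,0,0],[0.05,0,0,0],[0.05,0,0,0],[0,0,0,0],[0,0,0,0]]'; python3 w.py
python3 -m crank '[[0.05,0,0,0],[0.05,0,0,0],[0.05,0,0,0],[0.05,0,0,0],[0.05,0,0,0],[0.02,0,0,0],[0,0,0,0],[-0.05,0,0,0],[-0.1,0,0,0],[-0.1,0,0,0]]'; python3 w.py
python3 -m crank '[[-0.15,0,0,0],[-0.15,0,0,0],[0,0,-0.2,0],[0,0,-0.2,0],[-0.1,0,-0.1,0],[0,0,0,0],[0,0,0,0],[0,0,0,0],[0,0,0,0],[0,0,0,0]]'
python3 w.py;  python3 - <<'E'
from bench import robot
import cv2,numpy as np
p,d=robot.snapshot("scene")
cv2.imwrite("pics/scene5.png",cv2.resize(p[135:255,170:370,::-1],(800,480),interpolation=cv2.INTER_CUBIC))
p,d=robot.snapshot("top")
cv2.imwrite("pics/top5.png",cv2.resize(p[140:290,110:410,::-1],(800,400),interpolation=cv2.INTER_CUBIC))
q=np.load("top0.npz")['p']
cv2.imwrite("pics/top5b.png",cv2.resize(q[140:290,110:410,::-1],(800,400),interpolation=cv2.INTER_CUBIC))
E
```

```text
time: 10.3
tool_pos: [0.4424, 0.0623, 0.0722]
ee_rot: [3.142, 0.001, 0.173]
wrist_force: [-0.2, 0.0, -0.2]
width: 0.0008
t 10.3 board xy -0.0471 0.0539 z 0.0722 rpy [3.142e+00 1.000e-03 1.730e-01] F [-0.17  0.02 -0.22] w 0.000754554381001149
time: 11.55
tool_pos: [0.4448, 0.0632, 0.0723]
ee_rot: [3.141, 0.001, 0.174]
wrist_force: [0.1, 0.9, 0.1]
width: 0.0006
t 11.55 board xy -0.0446 0.0544 z 0.0723 rpy [3.141e+00 1.000e-03 1.740e-01] F [0.13 0.89 0.14] w 0.0005856914725933107
time: 12.8
tool_pos: [0.3673, 0.0496, 0.1719]
ee_rot: [-3.141, 0.001, 0.174]
wrist_force: [0.6, 0.2, 0.1]
width: 0.0001
t 12.8 board xy -0.1232 0.0544 z 0.1719 rpy [-3.141e+00  1.000e-03  1.740e-01] F [0.65 0.16 0.15] w 7.5216354077573e-05
```

View pics/scene5.png

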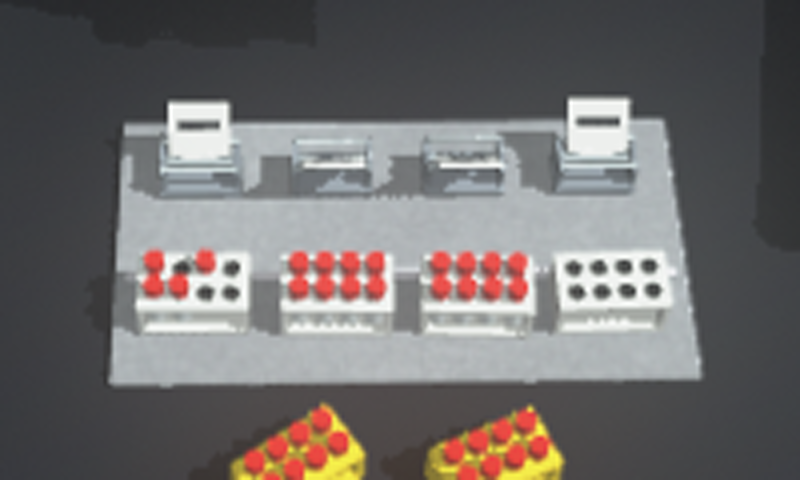

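View pics/top5.png

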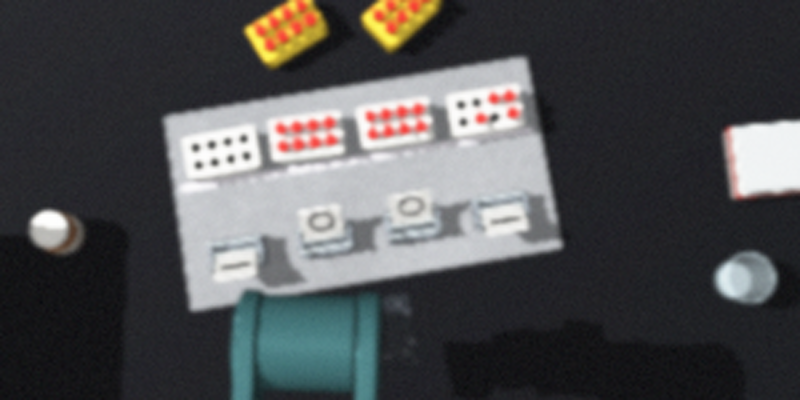

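View pics/top5b.png

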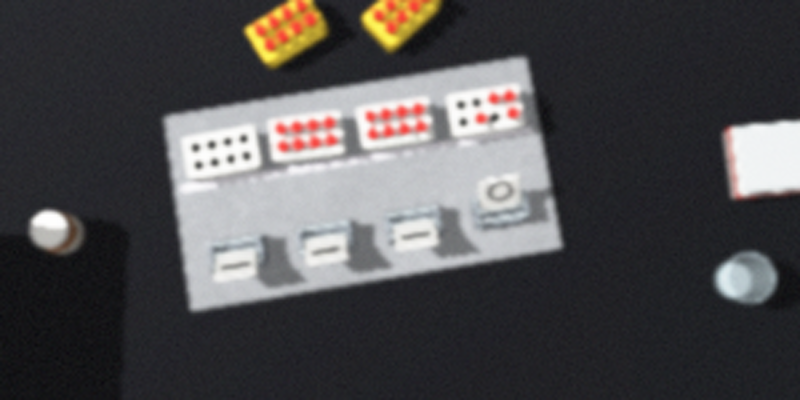

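The final view has bar at (237,265), rings at (321,221) and (411,206), and bar at (503,218). Racks, jar, beaker and tip box have not moved. One numeric check of the leans, then hand in.

```bash
python3 - <<'E'
from bench import robot
import numpy as np
o=np.array([0.4981,0.0174]);X=np.array([.98476,.1739]);Y=np.array([-.1739,.98476])
p,d=robot.snapshot("top");z=robot.camera_params("top")
v,u=np.mgrid[:384,:512];P=np.stack([(u-z['cx'])/z['fx']*d,(v-z['cy'])/z['fy']*d,d,np.ones_like(d)],-1)@z['world_from_camera'].T
bx=(P[...,:2]-o)@X;by=(P[...,:2]-o)@Y;h=P[...,2]
for y in(.165,.055,-.055,-.165):
    m=(abs(by-y)<.02)&(abs(bx)<.045)&(h>.052)&(h<.12)&(d>0)
    c=np.polyfit(h[m],bx[m],1);print(y,m.sum(),"x",bx[m].min().round(3),bx[m].max().round(3),"lean",np.arctan(c[0]).round(2),"top",h[m].max().round(3))
E
python3 w.py
```

```text
0.165 102 x -0.033 0.012 lean -0.76 top 0.086
0.055 104 x -0.015 0.033 lean 0.73 top 0.084
-0.055 110 x -0.015 0.034 lean 0.76 top 0.084
-0.165 91 x -0.033 0.013 lean -0.76 top 0.083
t 12.95 board xy -0.1231 0.0544 z 0.1723 rpy [-3.142  0.     0.174] F [-0.02 -0.35  0.08] w 0.00015674630296900105
```

```bash
python3 -c "
from bench import robot
print(robot.close_job())"
```

```text
the job is handed in; nothing more can be done
None
```

All four tags now match their racks, and I handed the job in at about 13 s. I closed the gripper and pushed over the three wrong tags:
- **Part-filled rack (y = -165 mm):** tag pushed from ring to bar.
- **Two full racks (y = -55 and 55 mm):** tags pushed from bar to ring.
- **Empty rack (y = 165 mm):** its tag was already bar up, so I left it alone.

**Last checks:** the leans estimated from the top camera's depth are -0.76, +0.73, +0.76 and -0.76 rad for y = 165, 55, -55 and -165 mm. They read slightly past the 0.70 rad stops, which I put down to measurement error. Before and after pictures show the racks, jar, beaker and tip box unmoved. The arm is clear of everything.

**Force on the tags:** on the first tag I pushed a few millimetres further than needed, and the wrist force read about 7 N when I checked at the end of that push. I did not measure the contact force directly, but 7 N is well under the 20 N limit. On the other two I stopped sooner. No check failed or disagreed.

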